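# Unlatch and slide off the filter lid of a bench dust extractor

### The arm

A 7-joint arm with a two-finger parallel gripper is mounted at the origin on the work surface. World frame = base frame: x ahead of the robot, y to its left, z up, the work surface at z = 0. Lengths are in m, angles in rad, forces in N, time in s.
With the tool pointing down it reaches from about 0.425 to 0.925 m from the base axis. Payload 6.8 kg.
Tool frame: the origin (TCP) lies where the fingers leave the gripper's body, on its centre line; the fingertips stand 73 mm ahead of it and the grasp point (between the pads) lies 54 mm ahead of it; z points along the fingers, y is the direction in which the jaws open and shut (so a half turn about z gives the same grasp; the last joint's range is limited). The gripper opens to 85 mm and grips with 20 to 120 N. Pads are 22 mm wide; open, the fingers measure 114 mm over their backs; the gripper's body (76 mm by 85 mm) begins 54 mm behind the grasp point. The pads swing forward as they close: fully open they stand 13 mm farther back than shut.
Start: joints at [-1.367, 0.477, 0.022, 1.555, -0.011, 1.109, -0.083], TCP at [0.207, 0.642, 0.304] pointing down, gripper open.
Joint ranges: [-2.96, 2.96], [-0.34, 2.1], [-1.41, 1.46], [0.24, 2.44], [-1.37, 4.51], [0.17, 1.92], [-2.96, 2.96]. Speed limits (rad/s): [2.39, 2.39, 3.14, 3.14, 3.14, 3.14, 3.14].

### API

Orientations are given as a rotation vector (axis times angle).
In Python, from bench import r gives the robot as it stands.
- The arm moves only by the shell command python3 -m handwheel 'ROWS' [FORCE]. ROWS is JSON, a list that holds one entry, the list of rows, each a list of 7 numbers: the shift along the world's x, y, z in m, then the turn, a rotation vector about the world's x, y, z in rad, then the finger opening in m, from 0 to 0.0854. A call has 1 to 10 rows; each row shifts and turns the commanded pose from where the row before left it; what a row does not reach is not made up. A row lasts 1/12 s, in which the tool goes at most 41.7 mm and 7.16 degrees, less where a joint would pass 70% of its speed; a pose out of reach is approached as far as the arm can. A call is refused whole if a number of a shift passes 0.0417 or a number of a turn 0.125, either way. A call with a gripper value outside its range is refused whole. The fingers move at their own pace and stop on an object; FORCE is the grip in N (left out, the last holds). Time passes only in rows, so rows that do not move let the fingers close. It gives the time, the measured TCP pose, the force and the opening at its end, in the units of the state.
- r.get_obs(): the state, without advancing time (a new reading comes with each control period).
- r.grab_frame(name): name is "scene" or "top" or "wrist"; returns (picture, depth): 420x560x3 uint8, red, green, blue; 420x560 float32, m along the optical axis (not along the pixel's ray), 0 where there is no reading.
- r.get_calibration(name): a dict with "vertical_fov" (degrees; the focal length in pixels is half the picture's height over the tangent of half this angle, whatever the lens; pixels are square), "cx", "cy" (the principal point, pixels), "R" (3x3) and "t" (3): a world point X has camera coordinates R X + t; the wrist camera has in their place "T_tool_cam" (4x4, takes a point from camera to tool coordinates, whose origin is the TCP and whose axes are the flange's). Camera axes: x right, y down, z forward; pixel columns grow to the right and rows downward; lengths in m; the calibration is good to about 2 mm. A picture is of the moment at which its call begins: read the wrist's pose just before it. get_calibration takes no time and is no camera call.
- r.hand_in(): hands the job in, once; it reports no verdict.
Trained networks look in the newest picture that a camera, given by its name, has taken for a name from the list of things; names that differ only in an ending like _2 or _b are one class to them, and where a whole thing is asked for, a point or a joint stands for the part that bears it (a point fixed in the world has none). Each returns a list of dicts, best first, with "p" (0 to 1); they miss things now and then, are a little off and sometimes report something else, mostly with a low value. They report only what shows in the picture. A call takes as long as a camera call. They do not tell look-alikes from the thing itself.
- r.masks_of(label, camera): "pixels" (420x560 bool, what is visible of it) and "at" ([column, row] in pixels, amid what is visible of it).
The state is a dict: "clock": time; "joints": joint angles; "qvel": joint speeds; "tau": joint torques, N m; "tcp_pos": TCP position; "orientation": TCP orientation; "contact_force": force on the tool from outside, world axes, zero at the start; "moment": the same for the moment, N m; "grip_width": finger opening in m.
Only numpy, scipy, OpenCV 4.12 (cv2) and the standard library are available. Lean on these libraries where they do the work, as an engineer would, in place of code of your own. Each camera call takes 0.05 s, during which the arm holds its last target.

### The job

Open the filter box of the dust extractor on the jeweller's bench: press its snap tab all the way down, so that it no longer blocks the lid, then push the freed lid along its guides, over the tab, until the filter underneath is entirely uncovered. Only press and push with the fingertips: the lid must stay lying flat in its guides and nothing may be picked up, and the other things on the bench are left where they are. Leave the lid lying on the box and take the hand away.

Things in the scene. Friction and masses are not known exactly. Their poses are not given: they have to be found in the camera images.
- filter_box: Grey metal filter box, 200 (x) x 126 (y) x 66 mm, fixed, left or right on the bench, at varied yaw. Origin: centre of its underside, at bench height. x: along the guides, the way the lid slides off; z up. Two ledges along x, tops at 55 mm, |y| 42 to 57 mm, carry the lid; guide walls outside them, inner faces at y = +-57 mm, rise to 66 mm. A rear wall ends at x = -87 mm, top 63 mm.
- filter_center (a point): Centre of the top of the white pleated paper filter, fixed in the box at x = -46, y = 0, z = 33 mm of the box's frame. The filter lies between the ledges from x = -77 to -15 mm, under the lid at the start.
- end_stop (a point): Middle of the top edge of the end stop's inner face, fixed at the far end of the guides: x = +94, y = 0, z = 63 mm in the box's frame. Between filter and end stop lies an open channel 84 mm wide, floor at z = 40 mm. Beyond it a hose spigot sticks out 33 mm, below 45 mm.
- filter_lid: Loose flat aluminium lid, 80 (x) x 110 (y) x 8 mm, 0.13 to 0.25 kg, with a raised rib across. Origin: centre of its underside; axes parallel to the box's. It starts over the filter, origin at x = -45, y = 0, z = 55 mm in the box's frame, its +x edge 2 mm from the tab. The filter is uncovered once it has slid 70 mm; the end stop is met at 99 mm. With the tab down, 1 to 2 N slide it.
- lid_rib (a point): Centre of the top of the lid's rib. The rib is 12 mm (x) by 60 mm (y) and stands 20 mm above the lid's upper face; it lies 15 mm behind (-x of) the lid's centre; its top is 28 mm above the lid's underside.
- snap_tab (a joint): How far the snap tab is pressed down, in m: about 0 = up (blocks the lid), 0.012 = fully down on its stop. It moves straight down, takes about 4 to 5 N, and stays where it is pushed (no spring back). From 0.009 on its top is at least 2 mm below the lid's path.
- tab_top (a point): Centre of the snap tab's top face, 40 mm (x) by 36 mm (y), plain steel with fine ribs, standing in the channel in front of the lid, centred at x = +17, y = 0 mm in the box's frame (x = -3 to +37 mm). Its top is 62 mm above the bench when up, 50 mm when fully down; it moves with the tab.
- bur_stand: Bystander, fixed to the bench: wooden block 100 x 150 x 24 mm with upright burs and stones, 64 mm tall in all; it stands on the other side from the filter box. Origin: centre of its underside.
- compound_bar: Bystander, loose: red-brown bar of polishing compound, 110 x 38 x 34 mm. Origin: centre of its underside.
- pliers: Bystander, loose: pliers lying flat, about 155 mm long and 12 mm high. Origin at the pivot.
- needle_file: Bystander, loose: thin needle file, 150 mm long, 6 mm high. Origin near its middle.
- flux_jar: Bystander, loose: small amber glass jar, 52 mm in diameter, 60 mm tall. Origin: centre of its underside.
- bench_block: Bystander, loose: square steel bench block 65 x 65 x 22 mm. Origin: centre of its underside.
- sanding_drum: Bystander, loose: upright dark rubber sanding drum, 24 mm in diameter, 36 mm tall. Origin: centre of its underside.
Not all that is in view belongs to the job. Of the things like the filter_lid, leave any that is pink, purple or red; of the rest the larger one is meant.

How it is judged:
By the outcome, as a careful person would: the job done as asked, in the order asked, and still so for the second after the job is handed in, with the robot touching nothing.
It also fails if it takes over 38 s, if anything falls off the work surface, if the arm or the gripper's body presses on something with over 40 N, if the wrist force passes 120 N, or if a joint passes its speed limit or range.

## Working session

There is one attempt and no reset: what is moved stays moved. The work goes in short steps, Python scripts to look and compute and a shell command to move; the robot and the scene stay as the last step left them, time stands still between calls to the robot, and variables do not carry over. Pictures are saved under pics/ and viewed, and the job is handed in when it is done.

```bash
mkdir -p pics; ls; python3 - <<'E'
from bench import r
import cv2
o=r.get_obs()
print({k:(v if not hasattr(v,'round') else v) for k,v in o.items()})
for n in ("scene","top"):
    p,d=r.grab_frame(n); cv2.imwrite(f"pics/{n}0.png",p[:,:,::-1]); c=r.get_calibration(n); print(n,c)
print(r.get_calibration("wrist"))
E
```

```text
pics
{'clock': 0.0, 'joints': array([-1.36714116,  0.47782966,  0.0223375 ,  1.55645712, -0.01150387,
        1.10929103, -0.08311457]), 'qvel': array([-4.44054680e-04,  8.98875204e-05,  6.59215812e-04,  5.09654708e-04,
        7.19137935e-04,  1.38318363e-03, -4.21141716e-04]), 'tau': array([ 3.60574522e-04, -5.96455085e+01,  1.60820302e+00, -2.81197643e+01,
        1.24971653e-02,  9.41689534e-03, -6.24309948e-06]), 'tcp_pos': array([0.2069041 , 0.64202362, 0.30290333]), 'orientation': array([-4.87687744e-01, -3.10335081e+00,  2.90675825e-03]), 'contact_force': array([-1.30810236, -0.76257133,  0.48091214]), 'moment': array([-0.0256466 ,  0.0382801 , -0.00409219]), 'grip_width': 0.08527640352924222}
scene {'vertical_fov': 57.569577045434755, 'cx': 279.40925739722627, 'cy': 204.278721170621, 'R': array([[ 0.58470428,  0.81110568,  0.01511574],
       [ 0.44770098, -0.30708514, -0.83979911],
       [-0.67652401,  0.49780146, -0.5426868 ]]), 't': array([-0.30235824, -0.15266905,  1.46090787])}
top {'vertical_fov': 44.854230676530946, 'cx': 279.1618127021233, 'cy': 204.62678524885828, 'R': array([[ 0.02220639, -0.99966466,  0.01332066],
       [-0.9830577 , -0.02425845, -0.18168405],
       [ 0.18194626, -0.00906043, -0.98326673]]), 't': array([-0.0132465 ,  0.49523703,  1.31622517])}
{'vertical_fov': 58.20463076919129, 'cx': 283.34559528558447, 'cy': 214.33781106024588, 'T_tool_cam': array([[-2.80417932e-04, -9.63434988e-01, -2.67942056e-01,
         6.87031849e-02],
       [ 9.99999529e-01, -5.19048498e-04,  8.19773078e-04,
        -1.90492758e-05],
       [-9.28872987e-04, -2.67941700e-01,  9.63434680e-01,
        -7.13318020e-02],
       [ 0.00000000e+00,  0.00000000e+00,  0.00000000e+00,
         1.00000000e+00]])}
```

View pics/scene0.png

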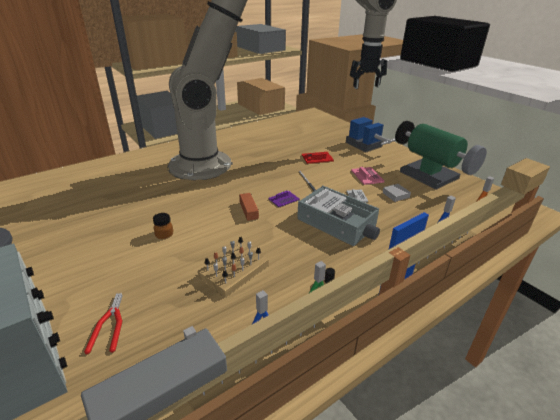

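View pics/top0.png

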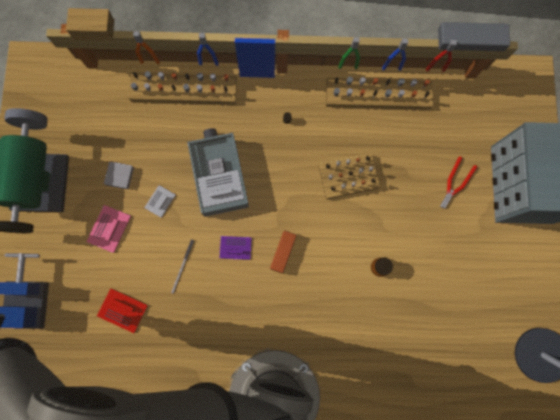

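The scene view shows the filter box at (338,214), with the spigot towards the far edge. In the top view it is at (218,175), with the spigot at (210,132).

Lid look-alikes in the top view:
- (220,188): lid in the box
- (159,200): small whitish one
- (108,228): pink
- (122,308): red
- (236,248): purple

I choose the one in the box. Next I'll take a close crop and measure it.

```bash
cat > h.py <<'E'
import numpy as np,cv2
from bench import r
def cloud(n,d):
    c=r.get_calibration(n); f=210/np.tan(np.radians(c["vertical_fov"]/2))
    v,u=np.indices(d.shape); P=np.stack([(u-c["cx"])*d/f,(v-c["cy"])*d/f,d],-1)
    return (P-c["t"])@c["R"]
def proj(n,X):
    c=r.get_calibration(n); f=210/np.tan(np.radians(c["vertical_fov"]/2))
    q=np.atleast_2d(X)@c["R"].T+c["t"]; return np.c_[q[:,0]/q[:,2]*f+c["cx"],q[:,1]/q[:,2]*f+c["cy"]]
E
python3 - <<'E'
from h import *
np.set_printoptions(precision=4,suppress=True)
p,d=r.grab_frame("top"); W=cloud("top",d)
cv2.imwrite("pics/crop1.png",cv2.resize(p[100:260,80:300,::-1],None,fx=3.5,fy=3.5,interpolation=cv2.INTER_CUBIC))
for l in ("filter_box","filter_lid","snap_tab"):
    for m in r.masks_of(l,"top"):
        k=m["pixels"]&(d>0); 
        if k.sum()<3: print(l,m["p"],m["at"]);continue
        X=W[k]; print(l,round(m["p"],2),m["at"],k.sum(),np.median(X,0),X.max(0))
        if l=="filter_box" and m["p"]>.5:
            X=X[(X[:,2]>.05)]; b=cv2.minAreaRect(X[:,:2].astype(np.float32)*1000); print("rect",b)
        if l=="filter_lid":
            b=cv2.minAreaRect(X[:,:2].astype(np.float32)*1000); print("rect",b)
E
```

```text
filter_box 0.62 [216.7, 160.7] 2581 [0.61   0.1752 0.0512] [0.7201 0.2484 0.073 ]
rect ((577.7608642578125, 166.05145263671875), (201.96481323242188, 126.32489013671875), 13.658802032470703)
filter_lid 0.97 [108.7, 226.8] 1088 [0.4257 0.46   0.0074] [0.4872 0.5146 0.0321]
rect ((426.72662353515625, 461.45697021484375), (78.76326751708984, 108.80540466308594), 68.9863052368164)
filter_lid 0.77 [120.7, 312.1] 1363 [0.2077 0.4054 0.007 ] [0.2635 0.4739 0.0335]
rect ((207.7294464111328, 408.7620544433594), (117.88116455078125, 84.48814392089844), 67.76443481445312)
filter_lid 0.7 [234.7, 245.1] 726 [0.3829 0.1152 0.0049] [0.4167 0.1579 0.0284]
rect ((383.8550720214844, 114.77233123779297), (66.03392791748047, 85.55845642089844), 0.7892625331878662)
filter_lid 0.65 [160.6, 201.5] 548 [0.5049 0.3262 0.0045] [0.5511 0.3669 0.025 ]
rect ((506.86090087890625, 327.1729431152344), (60.12177276611328, 75.64508819580078), 62.150840759277344)
filter_lid 0.55 [222.7, 188.1] 1273 [0.5323 0.1543 0.0619] [0.5837 0.2165 0.0885]
rect ((535.3778076171875, 155.21759033203125), (90.34988403320312, 114.3899154663086), 13.69516658782959)
snap_tab 0.61 [213.4, 164.1] 188 [0.5933 0.1698 0.0609] [0.6144 0.1896 0.0682]
```

View pics/crop1.png

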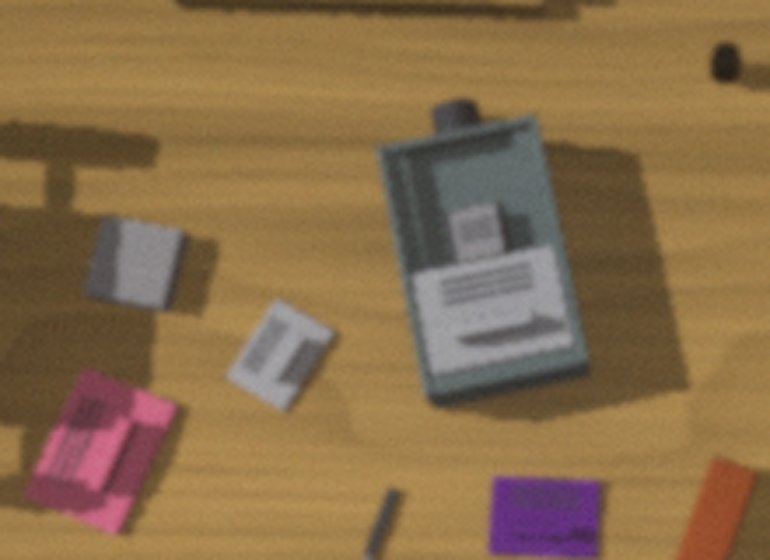

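The crop confirms the choice: the grey lid lies in the box, with its rib at (220,193) in the top view and the tab at (213,164). The box centre is about (0.578, 0.166) with a yaw of +13.66°, and lid and tab positions agree with that. I'll move above the tab with the fingers shut and the jaw axis along the box's y.

```bash
python3 -m handwheel '[[[0.0194,-0.0236,0,0,0,0.0274,0],[0.0194,-0.0236,0,0,0,0.0274,0],[0.0194,-0.0236,0,0,0,0.0274,0],[0.0194,-0.0236,0,0,0,0.0274,0],[0.0194,-0.0236,0,0,0,0.0274,0],[0.0194,-0.0236,0,0,0,0.0274,0],[0.0194,-0.0236,0,0,0,0.0274,0],[0.0194,-0.0236,0,0,0,0.0274,0],[0.0194,-0.0236,0,0,0,0.0274,0],[0.0194,-0.0236,0,0,0,0.0274,0]]]' 30
python3 -m handwheel '[[[0.0194,-0.0236,0,0,0,0.0274,0],[0.0194,-0.0236,0,0,0,0.0274,0],[0.0194,-0.0236,0,0,0,0.0274,0],[0.0194,-0.0236,0,0,0,0.0274,0],[0.0194,-0.0236,0,0,0,0.0274,0],[0.0194,-0.0236,0,0,0,0.0274,0],[0.0194,-0.0236,0,0,0,0.0274,0],[0.0194,-0.0236,0,0,0,0.0274,0],[0.0194,-0.0236,0,0,0,0.0274,0],[0.0194,-0.0236,0,0,0,0.0274,0]]]'
python3 -m handwheel '[[[0,0,0,0,0,0,0],[0,0,0,0,0,0,0],[0,0,0,0,0,0,0]]]'
cat > st.py <<'E'
from h import *
from scipy.spatial.transform import Rotation as Ro
np.set_printoptions(precision=4,suppress=True)
C=np.array([.5778,.1661]);a=np.radians(13.67);B=np.array([[np.cos(a),-np.sin(a)],[np.sin(a),np.cos(a)]])
def st():
    o=r.get_obs();R=Ro.from_rotvec(o["orientation"]).as_matrix()
    tip=o["tcp_pos"]+.073*R[:,2]
    print("t",round(o["clock"],2),"tcp",o["tcp_pos"],"toolz",R[:,2],"yaw y",np.degrees(np.arctan2(R[1,1],R[0,1])),"tip box",(tip[:2]-C)@B*1000,"tipz",tip[2],"F",o["contact_force"],"w",o["grip_width"])
    return o,R
def w2(x,y): return C+B@np.array([x,y])
if __name__=="__main__": st()
E
python3 - <<'E'
from st import *
o,R=st()
p,d=r.grab_frame("wrist"); cv2.imwrite("pics/w1.png",p[:,:,::-1])
c=r.get_calibration("wrist");f=210/np.tan(np.radians(c["vertical_fov"]/2))
v,u=np.indices(d.shape);P=np.stack([(u-c["cx"])*d/f,(v-c["cy"])*d/f,d],-1)
T=c["T_tool_cam"];W=(P@T[:3,:3].T+T[:3,3])@R.T+o["tcp_pos"]
for l in ("filter_box","filter_lid","snap_tab"):
    for m in r.masks_of(l,"wrist"):
        k=m["pixels"]&(d>0);X=W[k];
        if len(X)<5: continue
        b=cv2.minAreaRect(X[X[:,2]>.045][:,:2].astype(np.float32)*1000) if (X[:,2]>.045).sum()>9 else None
        print(l,round(m["p"],2),m["at"],np.median(X,0),b)
E
```

```text
clock: 1.13
tcp_pos: [0.4019, 0.4052, 0.304]
orientation: [0.057, 3.141, 0.0]
contact_force: [-0.0, 1.2, 0.1]
grip_width: -0.0001
clock: 1.97
tcp_pos: [0.5958, 0.1692, 0.304]
orientation: [-0.372, 3.119, 0.0]
contact_force: [0.2, 0.3, -1.0]
grip_width: -0.0001
clock: 2.22
tcp_pos: [0.5947, 0.171, 0.3037]
orientation: [0.37, -3.119, -0.001]
contact_force: [-0.5, 0.5, 1.1]
grip_width: -0.0001
t 2.22 tcp [0.5947 0.171  0.3037] toolz [-0.0007  0.0005 -1.    ] yaw y 103.52960463693925 tip box [17.5431  0.8423] tipz 0.23071400493306898 F [-0.454   0.5328  1.1348] w -7.622644110380898e-05
filter_box 0.81 [282.6, 200.3] [0.6015 0.1696 0.0568] ((577.8021850585938, 167.29995727539062), (200.25225830078125, 126.51110076904297), 13.774223327636719)
filter_box 0.62 [284.3, 191.1] [0.5926 0.171  0.0632] ((593.749267578125, 171.31858825683594), (40.226905822753906, 35.67427444458008), 12.922371864318848)
filter_lid 0.9 [464.3, 129.3] [0.5055 0.3261 0.0071] None
filter_lid 0.64 [282.6, 112.9] [0.5317 0.156  0.0645] ((533.9295654296875, 156.72177124023438), (80.1632308959961, 113.77391815185547), 13.540749549865723)
snap_tab 0.87 [283.9, 192.2] [0.5925 0.1708 0.0632] ((593.749267578125, 171.31858825683594), (40.226905822753906, 35.67427444458008), 12.922371864318848)
snap_tab 0.35 [536.9, 225.1] [0.5774 0.4219 0.0232] None
```

View pics/w1.png

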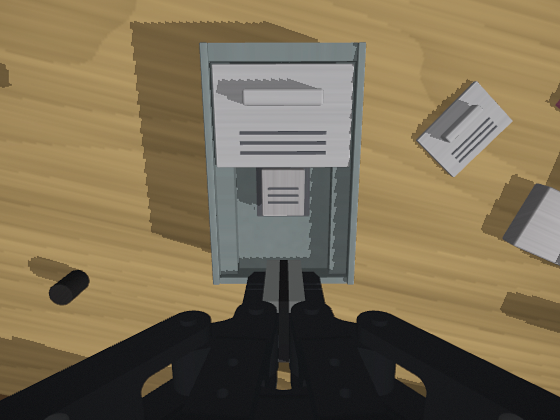

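The wrist view shows the tab at (284,192) and the rib at (283,97). Both are square to the jaws, and the tab centre is within 1 mm of the tip axis. Descending now.

```bash
python3 -m handwheel '[[[0,0,-0.02,0,0,0,0],[0,0,-0.03,0,0,0,0],[0,0,-0.03,0,0,0,0],[0,0,-0.03,0,0,0,0],[0,0,-0.03,0,0,0,0],[0,0,-0.015,0,0,0,0],[0,0,-0.005,0,0,0,0],[0,0,0,0,0,0,0],[0,0,0,0,0,0,0]]]'; python3 st.py
python3 -m handwheel '[[[0,0,-0.002,0,0,0,0],[0,0,-0.002,0,0,0,0],[0,0,-0.002,0,0,0,0],[0,0,-0.002,0,0,0,0],[0,0,0,0,0,0,0]]]'; python3 st.py
```

```text
clock: 3.17
tcp_pos: [0.5955, 0.1711, 0.1448]
orientation: [-0.371, 3.118, 0.001]
contact_force: [0.3, 0.3, 0.0]
grip_width: 0.0004
t 3.17 tcp [0.5955 0.1711 0.1448] toolz [ 0.0011  0.0006 -1.    ] yaw y 103.57051342828079 tip box [18.4606  0.7212] tipz 0.07181768915671251 F [0.3265 0.2846 0.0128] w 0.00035991467323588183
clock: 3.58
tcp_pos: [0.595, 0.1704, 0.1358]
orientation: [0.37, -3.12, -0.0]
contact_force: [-0.5, -0.2, 0.6]
grip_width: 0.0003
t 3.58 tcp [0.595  0.1704 0.1358] toolz [-0.0001  0.     -1.    ] yaw y 103.53017992318154 tip box [17.6982  0.1741] tipz 0.06281570282589045 F [-0.4676 -0.1711  0.5756] w 0.0003057945687226196
```

```bash
python3 -m handwheel '[[[0,0,-0.002,0,0,0,0],[0,0,-0.002,0,0,0,0],[0,0,0,0,0,0,0]]]'; 
python3 -m handwheel '[[[0,0,-0.002,0,0,0,0],[0,0,-0.002,0,0,0,0],[0,0,0,0,0,0,0]]]'; 
python3 -m handwheel '[[[0,0,-0.002,0,0,0,0],[0,0,-0.001,0,0,0,0],[0,0,0,0,0,0,0]]]'; python3 st.py
```

```text
clock: 3.83
tcp_pos: [0.5952, 0.1705, 0.1318]
orientation: [-0.37, 3.119, 0.0]
contact_force: [0.2, 0.1, 0.2]
grip_width: 0.0
clock: 4.08
tcp_pos: [0.5952, 0.1705, 0.1277]
orientation: [-0.37, 3.119, 0.0]
contact_force: [0.1, 0.9, 0.9]
grip_width: -0.0004
clock: 4.33
tcp_pos: [0.5952, 0.1705, 0.1247]
orientation: [-0.37, 3.119, 0.0]
contact_force: [0.5, -0.4, 1.5]
grip_width: 0.0001
t 4.33 tcp [0.5952 0.1705 0.1247] toolz [ 0.0002  0.0001 -1.    ] yaw y 103.53500958297857 tip box [17.9592  0.1966] tipz 0.05169885074839947 F [ 0.4858 -0.448   1.5149] w 0.00012643264315960232
```

```bash
python3 -m handwheel '[[[0,0,-0.001,0,0,0,0],[0,0,-0.001,0,0,0,0]]]'; 
python3 -m handwheel '[[[0,0,-0.001,0,0,0,0],[0,0,-0.001,0,0,0,0]]]'; python3 - <<'E'
from st import *
st()
p,d=r.grab_frame("wrist"); cv2.imwrite("pics/w2.png",p[:,:,::-1])
E
```

```text
clock: 4.5
tcp_pos: [0.5952, 0.1705, 0.123]
orientation: [-0.37, 3.119, 0.0]
contact_force: [0.1, 1.2, 3.6]
grip_width: -0.0005
clock: 4.67
tcp_pos: [0.5955, 0.1705, 0.1225]
orientation: [-0.37, 3.119, 0.001]
contact_force: [-6.4, -1.5, 25.4]
grip_width: 0.0002
t 4.67 tcp [0.5955 0.1705 0.1225] toolz [ 0.0005  0.0005 -1.    ] yaw y 103.51732994723045 tip box [18.2741  0.165 ] tipz 0.04953030840732561 F [-6.3979 -1.4718 25.407 ] w 0.00021251925840398483
```

View pics/w2.png

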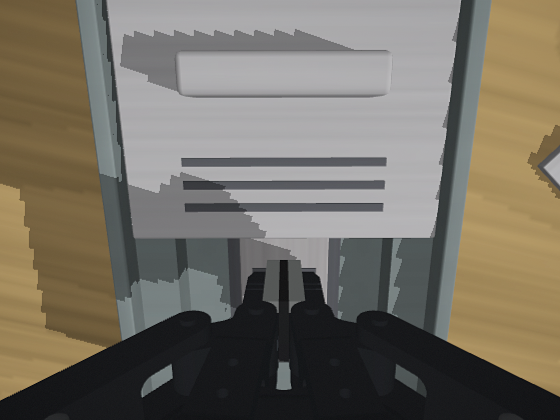

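The tip is on the tab at z = 0.0495 and the force rose to 25 N, so the tab is on its stop. Next: lift, cross above the rib, check the tab height, then go down behind the rib.

```bash
python3 -m handwheel '[[[0,0,0.01,0,0,0,0],[0,0,0.03,0,0,0,0],[0,0,0.03,0,0,0,0],[0,0,0.01,0,0,0,0],[-0.02,-0.0049,0,0,0,0,0],[-0.03,-0.0073,0,0,0,0,0],[-0.03,-0.0073,0,0,0,0,0],[-0.0195,-0.0047,0,0,0,0,0],[0,0,0,0,0,0,0],[0,0,0,0,0,0,0]]]'
python3 - <<'E'
from st import *
o,R=st()
for n in ("wrist","top"):
  p,d=r.grab_frame(n); cv2.imwrite(f"pics/{n}3.png",p[:,:,::-1])
  if n=="wrist":
    c=r.get_calibration("wrist");f=210/np.tan(np.radians(c["vertical_fov"]/2))
    v,u=np.indices(d.shape);P=np.stack([(u-c["cx"])*d/f,(v-c["cy"])*d/f,d],-1)
    T=c["T_tool_cam"];W=(P@T[:3,:3].T+T[:3,3])@R.T+o["tcp_pos"]
  else: W=cloud("top",d)
  q=(W[...,:2]-C)@B*1000
  for nm,(x0,x1,y0,y1) in dict(tab=(3,32,-12,12),lid=(-45,-12,-45,45),rib=(-64,-56,-25,25)).items():
    k=(d>0)&(q[...,0]>x0)&(q[...,0]<x1)&(q[...,1]>y0)&(q[...,1]<y1)&(W[...,2]<.095)
    print(n,nm,k.sum(),np.percentile(W[k][:,2],[10,50,90]) if k.sum() else 0)
E
```

```text
clock: 5.55
tcp_pos: [0.4947, 0.1461, 0.2008]
orientation: [0.371, -3.119, -0.0]
contact_force: [1.0, -0.1, 0.1]
grip_width: 0.0004
t 5.55 tcp [0.4947 0.1461 0.2008] toolz [-0.0007 -0.0001 -1.    ] yaw y 103.54898041665155 tip box [-85.5512   0.1762] tipz 0.12779613546554183 F [ 0.9607 -0.1022  0.0756] w 0.00038112405140533126
wrist tab 292 [0.0508 0.0516 0.0524]
wrist lid 1307 [0.0637 0.0644 0.0652]
wrist rib 196 [0.0835 0.0843 0.0851]
top tab 0 0
top lid 19 [0.0588 0.0614 0.065 ]
top rib 0 0
```

View pics/wrist3.png

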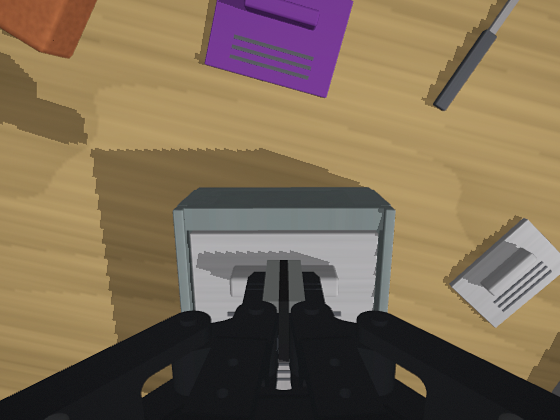

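View pics/top3.png

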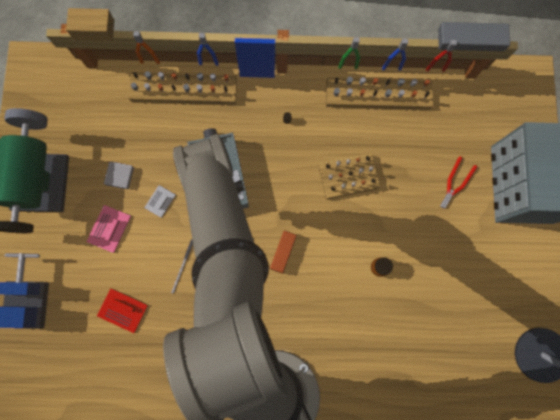

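The tab top reads 51.6 mm. The lid and rib both read about 1.4 mm high, so the true height is about 50.2 mm and the tab is fully down. The wrist view shows the hand behind the rib, centred on it at (284,275). Going down to tip z ≈ 70 mm and starting the push.

```bash
python3 -m handwheel '[[[0,0,-0.015,0,0,0,0],[0,0,-0.025,0,0,0,0],[0,0,-0.013,0,0,0,0],[0,0,-0.005,0,0,0,0],[0,0,0,0,0,0,0],[0,0,0,0,0,0,0]]]'; python3 st.py
python3 -m handwheel '[[[0.0039,0.00095,0,0,0,0,0],[0.0039,0.00095,0,0,0,0,0],[0.0039,0.00095,0,0,0,0,0],[0.0039,0.00095,0,0,0,0,0],[0.0039,0.00095,0,0,0,0,0]]]'; python3 - <<'E'
from st import *
st()
p,d=r.grab_frame("wrist"); cv2.imwrite("pics/w4.png",p[:,:,::-1])
E
```

```text
clock: 6.15
tcp_pos: [0.4963, 0.1464, 0.143]
orientation: [-0.37, 3.119, -0.0]
contact_force: [0.4, -0.3, -0.7]
grip_width: 0.0003
t 6.15 tcp [0.4963 0.1464 0.143 ] toolz [ 0.0003 -0.     -1.    ] yaw y 103.52329492310751 tip box [-83.7686   0.1369] tipz 0.0700263213786763 F [ 0.4053 -0.3237 -0.6844] w 0.0003173482397607797
clock: 6.57
tcp_pos: [0.5154, 0.1511, 0.1432]
orientation: [0.37, -3.12, -0.0]
contact_force: [-1.5, -1.2, 1.8]
grip_width: -0.0001
t 6.57 tcp [0.5154 0.1511 0.1432] toolz [-0.0001  0.0001 -1.    ] yaw y 103.53423788621343 tip box [-64.1776   0.2056] tipz 0.07020795227066084 F [-1.4626 -1.1906  1.7577] w -9.464415216475032e-05
```

View pics/w4.png

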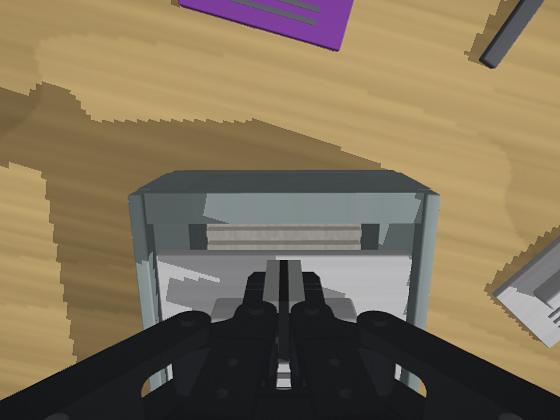

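The lid is sliding flat: its rear edge is at row ≈ 252 and a strip of filter shows at (284,236). Continuing the push.

```bash
python3 -m handwheel '[[[0.0039,0.00095,0,0,0,0,0],[0.0039,0.00095,0,0,0,0,0],[0.0039,0.00095,0,0,0,0,0],[0.0039,0.00095,0,0,0,0,0],[0.0039,0.00095,0,0,0,0,0],[0.0039,0.00095,0,0,0,0,0],[0.0039,0.00095,0,0,0,0,0],[0.0039,0.00095,0,0,0,0,0]]]'
python3 -m handwheel '[[[0.0039,0.00095,0,0,0,0,0],[0.0039,0.00095,0,0,0,0,0],[0.0039,0.00095,0,0,0,0,0],[0.0039,0.00095,0,0,0,0,0],[0.0039,0.00095,0,0,0,0,0],[0.0039,0.00095,0,0,0,0,0]]]'
python3 - <<'E'
from st import *
o,R=st()
p,d=r.grab_frame("wrist"); cv2.imwrite("pics/w5.png",p[:,:,::-1])
c=r.get_calibration("wrist");f=210/np.tan(np.radians(c["vertical_fov"]/2))
v,u=np.indices(d.shape);P=np.stack([(u-c["cx"])*d/f,(v-c["cy"])*d/f,d],-1)
T=c["T_tool_cam"];W=(P@T[:3,:3].T+T[:3,3])@R.T+o["tcp_pos"];q=(W[...,:2]-C)@B*1000
k=(d>0)&(abs(W[...,2]-.0645)<.003)&(abs(q[...,1])<52)&(q[...,0]>-80)&(q[...,0]<60)
for y in (-45,-25,25,45):
    s=k&(abs(q[...,1]-y)<5); print(y,s.sum(),np.percentile(q[s][:,0],2) if s.sum() else 0)
E
```

```text
clock: 7.28
tcp_pos: [0.5467, 0.1587, 0.1429]
orientation: [0.37, -3.12, 0.0]
contact_force: [-1.4, -0.9, 1.2]
grip_width: -0.0002
clock: 7.78
tcp_pos: [0.57, 0.1644, 0.1429]
orientation: [0.37, -3.12, 0.0]
contact_force: [-1.7, -0.8, 1.7]
grip_width: -0.0002
t 7.78 tcp [0.57   0.1644 0.1429] toolz [-0.0001 -0.0001 -1.    ] yaw y 103.53364164821862 tip box [-7.957  0.181] tipz 0.06987945696648397 F [-1.7392 -0.7999  1.6545] w -0.00017600586761132636
-45 1360 -16.70154343577948
-25 1067 -16.624023849309815
25 1077 -16.61853602464678
45 1346 -16.51436842102968
```

View pics/w5.png

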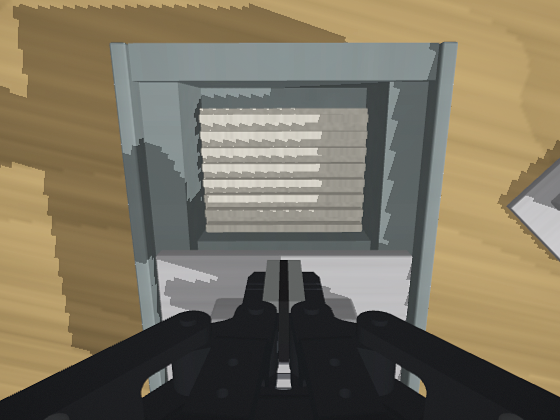

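The lid's rear edge is at x ≈ -16.6 mm, so it has slid about 68 mm and is still square. I'll push 16 mm more, then back off and lift.

```bash
python3 -m handwheel '[[[0.0039,0.00095,0,0,0,0,0],[0.0039,0.00095,0,0,0,0,0],[0.0039,0.00095,0,0,0,0,0],[0.0029,0.0007,0,0,0,0,0],[0.001,0.0002,0,0,0,0,0],[0,0,0,0,0,0,0]]]'
python3 -m handwheel '[[[-0.005,-0.0012,0,0,0,0,0],[-0.01,-0.0024,0,0,0,0,0],[0,0,0.02,0,0,0,0],[0,0,0.035,0,0,0,0],[0,0,0.035,0,0,0,0],[0,0,0.035,0,0,0,0],[-0.02,-0.005,0.02,0,0,0,0],[-0.02,-0.005,0.01,0,0,0,0],[0,0,0,0,0,0,0],[0,0,0,0,0,0,0]]]'
python3 - <<'E'
from st import *
o,R=st()
p,d=r.grab_frame("wrist"); cv2.imwrite("pics/w6.png",p[:,:,::-1])
p2,_=r.grab_frame("scene"); cv2.imwrite("pics/s6.png",p2[:,:,::-1])
c=r.get_calibration("wrist");f=210/np.tan(np.radians(c["vertical_fov"]/2))
v,u=np.indices(d.shape);P=np.stack([(u-c["cx"])*d/f,(v-c["cy"])*d/f,d],-1)
T=c["T_tool_cam"];W=(P@T[:3,:3].T+T[:3,3])@R.T+o["tcp_pos"];q=(W[...,:2]-C)@B*1000
k=(d>0)&(abs(W[...,2]-.0645)<.003)&(abs(q[...,1])<52)&(q[...,0]>-80)&(q[...,0]<90)
for y in (-45,-25,25,45):
    s=k&(abs(q[...,1]-y)<5); print(y,s.sum(),np.percentile(q[s][:,0],2) if s.sum() else 0,np.median(W[s][:,2]))
E
```

```text
clock: 8.33
tcp_pos: [0.5858, 0.1682, 0.143]
orientation: [-0.37, 3.119, 0.0]
contact_force: [0.0, -0.6, 0.6]
grip_width: -0.0001
clock: 9.17
tcp_pos: [0.5297, 0.1543, 0.2988]
orientation: [-0.37, 3.118, 0.001]
contact_force: [-0.1, -0.3, 0.5]
grip_width: -0.0
t 9.17 tcp [0.5297 0.1543 0.2988] toolz [ 0.0017  0.0011 -1.    ] yaw y 103.5401902629319 tip box [-49.3892  -0.0567] tipz 0.22582183727169222 F [-0.072  -0.2608  0.4743] w -7.013894808619112e-07
-45 730 0.012854925033822219 0.0642331251850824
-25 249 -0.17712547063785783 0.0642646570136311
25 263 -0.25267455999954386 0.0642881673998274
45 700 0.3276290072480672 0.06436457291707846
```

View pics/w6.png

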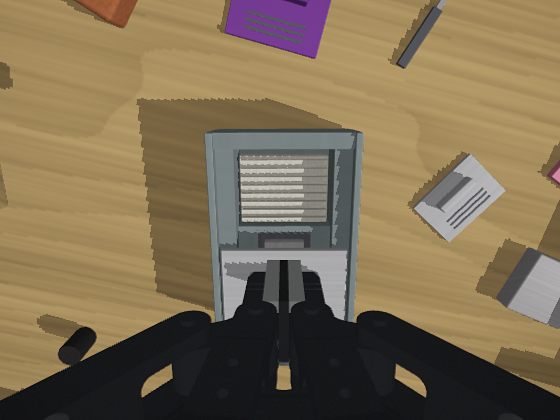

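View pics/s6.png

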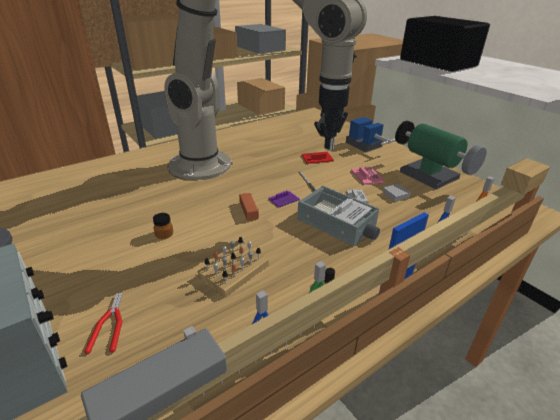

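The wrist view shows the whole filter uncovered at (284,187) and the lid flat and square past it, with its rear edge at row ≈ 248. In the scene view the lid lies on the box at (352,212), the other things are in place and the hand is clear above. Handing in.

```bash
python3 -c "
from bench import r
print(r.hand_in())"
```

```text
the job is handed in; nothing more can be done
None
```

The filter box is open and the job is handed in, at about 9.3 s of the 38 s allowed; no verdict was reported. I pressed the snap tab down with the closed fingertips, then pushed the lid by its rib about 85 mm along the guides, past the 70 mm needed and about 14 mm short of the end stop. After that I backed the hand off and raised it clear.

- **Tab:** It is down on its stop. Force rose to 25 N with the tip at z ≈ 49.5 mm, and the wrist camera put its top at about 50 mm after a 1.4 mm depth correction. On the way down the force readings were lower than the stated 4 to 5 N, so I relied on the stop and the depth.
- **Lid:** It lies flat, with its top within 0.2 mm across the width, and square in the guides. Its rear edge is at x ≈ 0 mm, clear of the filter's edge at -15 mm.
- **Surroundings:** In the final pictures the other things look to be where they were; I compared these by eye only. The hand touches nothing, with force readings at noise level.

No check failed. The top camera could not confirm the tab because the arm blocked its view, so that check rests on the wrist camera alone.

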